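Make up the mounting kit and the optics kit

ROBOT

A 6-joint arm with a two-finger parallel gripper is mounted at the origin on a cart in front of the work surface, level with it; the furniture and walls round the work are solid. World frame = base frame: x ahead of the robot, y to its left, z up, the work surface at z = 0. Lengths are in m, angles in rad, forces in N, time in s.
With the tool pointing down it reaches from about 0.425 to 0.95 m from the base axis. Payload 3.5 kg.
Tool frame: the origin (TCP) lies on the centre line of the jaws, within the pads' length; the fingertips stand r.tips_ahead ahead of it and the grasp point (between the pads) lies 5 mm behind it (r.tips_ahead is the distance from the TCP to the fingertips, in m); z points along the fingers, y is the line along which they close (so a half turn about z gives the same grasp; the last joint's range is limited). The gripper opens to 85 mm and grips with 20 to 120 N. Pads are 22 mm wide; open, the fingers measure 114 mm over their backs; the gripper's body (76 mm by 85 mm) begins 54 mm behind the grasp point. The pads swing forward as they close: fully open they stand 13 mm farther back than shut.
Start: joints at [-1.277, 0.286, 1.577, -0, 1.279, -0.15], TCP at [0.29, -0.61, 0.219] pointing down, gripper open.
Joint ranges: [-2.77, 2.77], [-0.9, 2.22], [0.21, 2.48], [-1.53, 4.67], [0.24, 2.81], [-2.84, 2.84]. Speed limits (rad/s): [2.79, 2.79, 3.14, 3.14, 3.14, 3.14].

INTERFACE

Orientations are given as [roll, pitch, yaw] about the fixed x, y, z axes, in that order (R = Rz(yaw) Ry(pitch) Rx(roll)).
In Python, from bench import r, cams, order gives the robot as it stands.
- The arm moves only by the tool arm_command, never from a script. Its argument "series" is text: rows parted by semicolons, each of 7 numbers parted by spaces: the turn, a rotation vector about the world's x, y, z in rad, then the shift along the world's x, y, z in m, then the finger opening in m, from 0 to 0.0854. A call has 1 to 10 rows; each row is the pose to reach, as a shift and turn from the pose commanded when the call began; what a row does not reach only later rows make up. A row lasts 1/8 s, in which the tool goes at most 62.5 mm and 10.7 degrees, less where a joint would pass 70% of its speed; a pose out of reach is approached as far as the arm can. A call with a gripper value outside its range is refused whole. The fingers move at their own pace and stop on an object; "force" is the grip in N (left out, the last holds). Time passes only in rows, so rows that repeat a pose let the fingers close. It gives the time, the measured TCP pose, the force, the opening and the grip force at its end, in the units of the state.
- r.read_state(): the state, without advancing time (a new reading comes with each control period).
- cams.capture(name): name is "scene" or "top" or "wrist"; returns a dict with "img" (420x560x3 uint8, red, green, blue), "vfov" (degrees; the focal length in pixels is half the picture's height over the tangent of half this angle, whatever the lens; pixels are square), "cx", "cy" (the principal point, pixels), "D" ([k1, k2, p1, p2, k3] as OpenCV has them; the pictures are not rectified), "rvec" (rotation vector, rad) and "tvec" (3), from world to camera coordinates, as OpenCV has them; the wrist camera has in their place "tool_from_camera" (4x4, takes a point from camera to tool coordinates, whose origin is the TCP and whose axes are the flange's). Camera axes: x right, y down, z forward; pixel columns grow to the right and rows downward; lengths in m; the calibration is good to about 2 mm. A picture is of the moment at which its call begins: read the wrist's pose just before it. There is no depth.
- order.sign_off(): hands the job in; it is judged then, once.
The state is a dict: "time": time; "q": joint angles; "joint_velocities": joint speeds; "tau": joint torques, N m; "ee_pos": TCP position; "tool_rot": TCP orientation; "ft_force": force on the tool from outside, world axes, zero at the start; "moment": the same for the moment, N m; "opening": finger opening in m; "grasp_force": force on a finger pad.
Only numpy, scipy, OpenCV 4.12 (cv2) and the standard library are available. Lean on these libraries where they do the work, as an engineer would, in place of code of your own. Each camera call takes 0.05 s, during which the arm holds its last target. There are 200 camera calls.

TASK

Make up two kits from the stock standing along the front of the bench. Mounting kit, in the long white carrier: stand the large amber bottle in the large square well and the small amber bottle in the small square well, and push the white coverslip box down through the sprung flaps so that it lies flat on the floor of the dust pocket with the flaps shut again over it. Optics kit, in the short white carrier: stand the black objective can in the square well and the black eyepiece in the round well; keep the amber bottles upright all the time and leave the red-capped white bottle where it stands.

Things in the scene. Friction and masses are not known exactly. Their poses are not given: they have to be found in the camera images.
- large_bottle: Large amber bottle with a white cap, loose, upright, 0.11 to 0.18 kg. Body diameter 46 mm up to 84 mm height, cap diameter 25 mm above that, 106 mm tall in all. Origin: centre of the underside, z up.
- small_bottle: Small amber bottle with a black cap, loose, upright, about 0.05 kg: same shape as the large one but body diameter 30 mm up to 58 mm height, cap diameter 16 mm above that, 73 mm tall in all. Origin: centre of the underside, z up.
- coverslip_box: Flat white box of cover glasses, closed, loose, 32 mm along its x, 54 mm along its y, 15 mm tall, about 0.03 kg, lying flat. Origin: centre of the underside, z up.
- objective_can: Black screw-top objective can, loose, upright, 60 mm tall: diameter 34 mm up to 40 mm height, lid diameter 38 mm from 40 to 60 mm. Origin: centre of the underside, z up. About 0.07 kg.
- eyepiece: Black spare microscope eyepiece standing on its end, loose, diameter 34 mm at the widest, 42 mm tall (shorter than the can, with a violet lens on top). Origin: centre of the underside, z up. About 0.11 kg.
- red_cap_bottle: White bottle with a red cap that belongs to no kit: body diameter 46 mm, 106 mm tall, loose, standing among the stock. Must stay where it is. Origin: centre of the underside, z up. (Other bystanders are fixed; the tall one is a microscope to the right, at y below about -0.3 m, its eyepieces reaching over the front edge: draw the tool back from it before swinging to the left.)
- mounting_carrier: Long white fixed plate, 90 (x) by 214 (y) by 4 mm; origin: centre of underside, z up, yaw within 0.25 rad. All in mm: in a row at x=0, floors z=4: dust pocket at y=+66, inside 78 (x) by 70 (y), walls 3, top z=62, two grey flaps over it; large square well at y=-9, inside 62x62; small square well at y=-74, inside 46x46; well walls 4, rims z=20. Fingers closing along its x clear the neighbours.
- optics_carrier: Short white fixed plate, 80 (x) by 150 (y) by 4 mm, with two wells in a row; origin: centre of underside, z up, yaw within 0.25 rad. At x=0, floors z=4 mm, rims z=20 mm, walls 4 mm: square well at y=+36 mm, inside 54x54 mm; round well at y=-36 mm, inside diameter 50 mm. Fingers closing along its x clear the neighbouring well.
- flap_front (a joint): Grey flap over the front (-x) half of the dust pocket, rad: 0 shut (level), grows as pushed down, at most 1.5. Hinge at carrier x=-39, z=60 mm; 38 mm long. A light spring (0.5 N at the free edge) shuts it; the box's weight does not open it. Hanging, it ends about 20 mm above the floor, so the box must go down to the floor. Fingers fit in round the box (closing along x) and draw out again.
- flap_back (a joint): The same for the flap over the back (+x) half of the dust pocket, hinged along the back wall at carrier x = +39 mm; 0 shut, at most 1.5 rad.
There are look-alikes about, which are no part of the job. What is shaped like the small_bottle but pink is not meant. What is shaped like the objective_can but green is not meant.

How it is judged:
At the end, for the whole second after the job is handed in: Both bottles, can and eyepiece stand upright (0.12 rad) on the floor of their own wells, within 12 mm of centre along each carrier axis; the coverslip box lies flat (0.15 rad) on the pocket floor, both flaps below 0.15 rad; all at rest; red-capped bottle within 30 mm of its start (x of large_bottle in the frame of mounting_carrier between -0.012 and 0.012 m and y of large_bottle in the frame of mounting_carrier between -0.021 and 0.003 m and z of large_bottle in the frame of mounting_carrier between 0 and 0.01 m and angle between each of large_bottle, small_bottle, objective_can, eyepiece's own z axis and vertical below 0.12 rad and linear speed of each of large_bottle, small_bottle, coverslip_box, objective_can, eyepiece below 0.02 m/s and x of small_bottle in the frame of mounting_carrier between -0.012 and 0.012 m and y of small_bottle in the frame of mounting_carrier between -0.086 and -0.062 m and z of small_bottle in the frame of mounting_carrier between 0 and 0.01 m and x of coverslip_box in the frame of mounting_carrier between -0.03 and 0.03 m and y of coverslip_box in the frame of mounting_carrier between 0.041 and 0.091 m and z of coverslip_box in the frame of mounting_carrier between 0 and 0.012 m and angle between coverslip_box's own z axis and vertical below 0.15 rad and x of objective_can in the frame of optics_carrier between -0.012 and 0.012 m and y of objective_can in the frame of optics_carrier between 0.024 and 0.048 m and z of objective_can in the frame of optics_carrier between 0 and 0.01 m and x of eyepiece in the frame of optics_carrier between -0.012 and 0.012 m and y of eyepiece in the frame of optics_carrier between -0.048 and -0.024 m and z of eyepiece in the frame of optics_carrier between 0 and 0.01 m and value of joint each of flap_front, flap_back below 0.15 rad and distance of red_cap_bottle from where it was at the start of the episode below 0.03 m); the robot touches nothing.
It fails at once if an amber bottle is tipped by more than 0.6 rad (angle between any of large_bottle, small_bottle's own z axis and vertical above 0.6 rad).
It fails at once if the red-capped white bottle is moved by more than 30 mm or knocked over (distance of red_cap_bottle from where it was at the start of the episode above 0.03 m or angle between red_cap_bottle's own z axis and vertical above 0.4 rad).
It also fails if it takes over 122 s, if anything falls off the work surface, if the arm or the gripper's body presses on something with over 40 N, if the wrist force passes 120 N, or if a joint passes its speed limit or range.

## Working session

There is one attempt and no reset: what is moved stays moved. The work goes in short steps, Python scripts to look and compute and a tool call to move; the robot and the scene stay as the last step left them, time stands still between calls to the robot, and variables do not carry over. Pictures are saved under pics/ and viewed, at most 14 in all, crops included, and the job is handed in when it is done.

Besides the shell and the picture viewer there is one more tool, called after "Emit:" as a command line: name --argument value ..., lists and objects as JSON in quotes. arm_command: Moves the arm, as the interface text tells. Its arguments: {"type":"object","properties":{"series":{"type":"string"},"force":{"type":"number"}},"required":["series"]}

```bash
mkdir -p pics; ls; python3 - <<'E'
from bench import r,cams,order
import cv2
print(r.read_state(), r.tips_ahead)
for n in ("scene","top","wrist"):
    c=cams.capture(n); cv2.imwrite(f"pics/{n}0.png",c["img"][:,:,::-1])
    print(n,{k:v for k,v in c.items() if k!="img"})
E
```

```text
pics
{'time': 0.0, 'q': array([-1.27703364e+00,  2.87174352e-01,  1.57818937e+00,  1.00941400e-05,
        1.27862942e+00, -1.50010646e-01]), 'joint_velocities': array([ 0.0014988 , -0.00087452, -0.00122543, -0.0006905 , -0.00204568,
        0.00021422]), 'tau': array([-1.87632133e-03, -4.05983162e+01, -2.92629540e+01, -3.29658287e-04,
        5.74612641e-03,  7.23708752e-06]), 'ee_pos': array([ 0.28962951, -0.60893137,  0.21763475]), 'tool_rot': array([-3.13922057e+00, -3.68300399e-04,  4.43769974e-01]), 'ft_force': array([ 0.429779  , -0.44409946,  0.00170843]), 'moment': array([ 0.01228951, -0.0092044 ,  0.04779008]), 'grasp_force': 0.0, 'opening': 0.08566558596472876} 0.014
scene {'vfov': 57.49778503433127, 'cx': 278.93117591351967, 'cy': 208.91105737179268, 'D': array([0.03772909, 0.        , 0.        , 0.        , 0.        ]), 'rvec': array([ 1.92145389, -0.81641757,  0.47989985]), 'tvec': array([-0.34834353,  0.26491561,  0.55570734])}
top {'vfov': 46.52439224196884, 'cx': 283.60732237091077, 'cy': 219.95811279471715, 'D': array([-0.13791314,  0.        ,  0.        ,  0.        ,  0.        ]), 'rvec': array([ 2.17567308, -2.18411951,  0.10307595]), 'tvec': array([0.01579272, 0.53338847, 1.34489237])}
wrist {'vfov': 62.961250098417615, 'cx': 278.9509199919434, 'cy': 214.01435643026483, 'D': array([-0.04283391,  0.        ,  0.        ,  0.        ,  0.        ]), 'tool_from_camera': array([[ 4.83933953e-04, -9.61565609e-01, -2.74574843e-01,
         6.79865612e-02],
       [ 9.99999801e-01,  3.54369035e-04,  5.21478145e-04,
         3.68693593e-04],
       [-4.04134628e-04, -2.74575041e-01,  9.61565590e-01,
        -1.52674287e-01],
       [ 0.00000000e+00,  0.00000000e+00,  0.00000000e+00,
         1.00000000e+00]])}
```

View pics/top0.png

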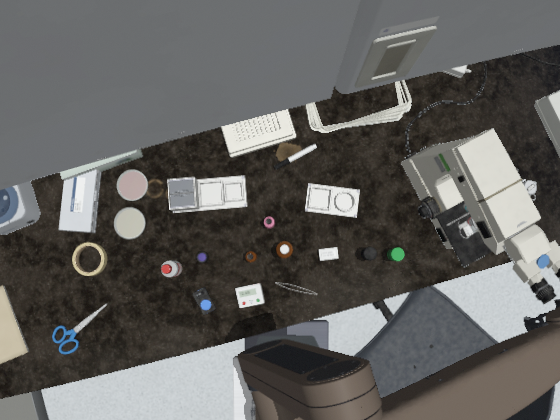

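View pics/scene0.png

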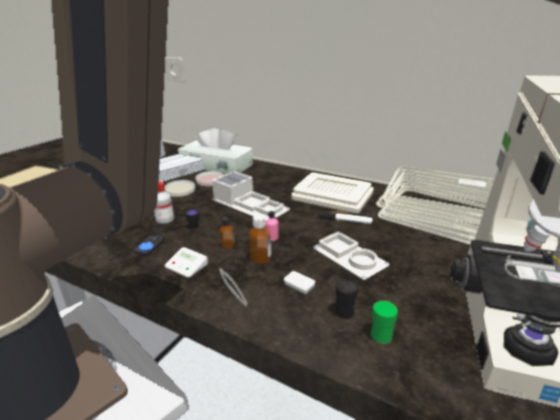

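Top view: large amber bottle (285,249) with white cap, small amber (251,257), coverslip box (328,254), can (369,253), eyepiece with violet lens (202,257), red cap (170,268). Carriers are at (207,193) and (332,200).
Candidates that could be confused: the small bottle with the pink one (269,222); the can with the green one (397,254) and the eyepiece (202,257); the large amber with the red-cap (170,268); the coverslip box with the white device (250,295).

```bash
cat > h.py <<'E'
import numpy as np, cv2
from scipy.spatial.transform import Rotation as R
from bench import r,cams,order
def shot(n):
    s=r.read_state(); c=cams.capture(n); im=c["img"]; f=im.shape[0]/2/np.tan(np.radians(c["vfov"]/2))
    c["K"]=np.array([[f,0,c["cx"]],[0,f,c["cy"]],[0,0,1.]])
    if n=="wrist":
        T=np.eye(4);T[:3,:3]=R.from_euler("xyz",s["tool_rot"]).as_matrix();T[:3,3]=s["ee_pos"]
        M=T@c["tool_from_camera"]; c["Rwc"]=M[:3,:3];c["o"]=M[:3,3]
    else:
        Rm=cv2.Rodrigues(c["rvec"])[0]; c["Rwc"]=Rm.T; c["o"]=-Rm.T@c["tvec"]
    return c
def at(c,px,z):
    p=cv2.undistortPoints(np.array(px,float).reshape(-1,1,2),c["K"],c["D"]).reshape(-1,2)
    d=np.c_[p,np.ones(len(p))]@c["Rwc"].T
    return (c["o"]+d*((z-c["o"][2])/d[:,2])[:,None])[:,:2]
def pix(c,P):
    Rm=c["Rwc"].T
    return cv2.projectPoints(np.array(P,float).reshape(-1,1,3),cv2.Rodrigues(Rm)[0],-Rm@c["o"],c["K"],c["D"])[0].reshape(-1,2)
def blob(mask,near,rad):
    n,l,st,ce=cv2.connectedComponentsWithStats(mask.astype(np.uint8))
    k=[i for i in range(1,n) if np.hypot(*(ce[i]-near))<rad]
    if not k: return None
    i=max(k,key=lambda i:st[i,4]); return ce[i],st[i,4],(l==i)
E
python3 - <<'E'
from h import *
c=shot("top"); im=c["img"]; print("cam",c["o"])
crop=im[165:310,150:420]; cv2.imwrite("pics/crop.png",cv2.resize(crop,None,fx=2.9,fy=2.9,interpolation=cv2.INTER_CUBIC)[:,:,::-1])
h=cv2.cvtColor(im,cv2.COLOR_RGB2HSV); H,S,V=[h[...,i].astype(int) for i in range(3)]
white=(V>150)&(S<60)
for name,m,near,z in [("largecap",white,(285,249),.106),("box",white,(328,254),.015),("violet",(H>110)&(H<150)&(S>80)&(V>40),(202,257),.042),("red",((H<8)|(H>172))&(S>120)&(V>90),(168,268),.106),("amber_small",(H<20)&(S>110)&(V>40),(251,257),.05),("mount",white,(215,193),.02),("optics",white,(332,200),.02)]:
    b=blob(m,np.array(near),14)
    if b is None: print(name,None); continue
    print(name,b[0].round(1),b[1],at(c,b[0],z).round(3))
    if name in("box","mount","optics"):
        q=cv2.minAreaRect(np.argwhere(b[2])[:,::-1].astype(np.float32)); bx=cv2.boxPoints(q); print(at(c,bx,.01).round(3).tolist())
print("can",at(c,(369,251),.06).round(3), "small",at(c,(251,256),.073).round(3))
E
```

```text
cam [0.41378349 0.02341886 1.38626222]
largecap [284.  248.8] 68 [[0.45  0.014]]
box [328.1 253.5] 220 [[ 0.439 -0.111]]
[[0.452, -0.083], [0.459, -0.136], [0.426, -0.14], [0.42, -0.087]]
violet [201.8 256.6] 56 [[0.431 0.24 ]]
red [166.2 268.4] 64 [[0.399 0.324]]
amber_small [250.9 256.4] 80 [[0.432 0.104]]
mount [220.4 193.3] 1539 [[0.61  0.192]]
[[0.648, 0.338], [0.664, 0.126], [0.574, 0.118], [0.557, 0.328]]
optics [331.8 200. ] 1390 [[ 0.59  -0.123]]
[[0.561, -0.045], [0.641, -0.056], [0.622, -0.204], [0.542, -0.193]]
can [[ 0.444 -0.218]] small [[0.432 0.102]]
```

View pics/crop.png

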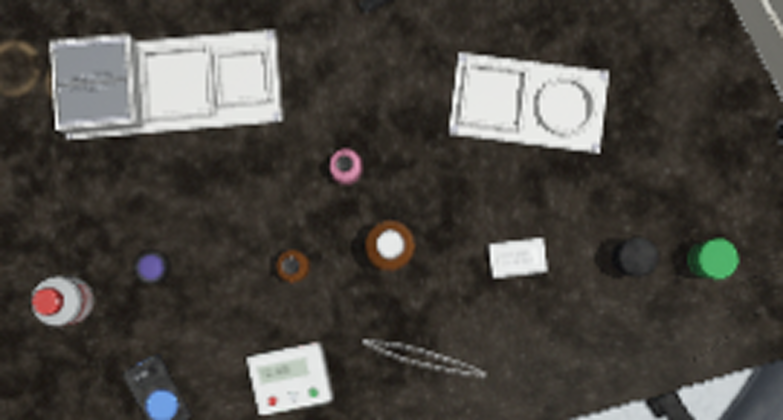

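The crop confirms the choices: brown ring with white cap (390,245), brown ring with dark cap (291,265), violet lens (150,267), black can (635,257) left of the green one (717,258), box (518,258). First move: draw back from the microscope, then swing left.

Emit:
arm_command --series "0 0 0 -0.025 0.05 0.02 0.085; 0 0 0 -0.05 0.1 0.03 0.085; 0 0 0 -0.075 0.15 0.03 0.085; 0 0 0 -0.1 0.2 0.03 0.085; 0 0 0.18 -0.06 0.24 0.03 0.085; 0 0 0.36 -0.02 0.28 0.03 0.085; 0 0 0.54 0.03 0.32 0.03 0.085; 0 0 0.72 0.08 0.36 0.03 0.085; 0 0 0.9 0.12 0.38 0.03 0.085; 0 0 1.08 0.14 0.4 0.03 0.085"

```text
time: 1.45
ee_pos: [0.4314, -0.2081, 0.2489]
tool_rot: [3.141, -0.0, 1.532]
ft_force: [0.2, -0.8, -1.2]
opening: 0.0851
grasp_force: 0.0
```

```bash
python3 - <<'E'
from h import *
c=shot("wrist"); im=c["img"]; cv2.imwrite("pics/w1.png",im[:,:,::-1]); print(c["o"])
print(pix(c,[[.444,-.218,.06],[.439,-.111,.015],[.5915,-.1245,.004]]).round())
h=cv2.cvtColor(im,cv2.COLOR_RGB2HSV); S,V=h[...,1],h[...,2]
b=blob((V>140)&(S<60),pix(c,[[.439,-.111,.015]])[0],40)
if b:
    bx=cv2.boxPoints(cv2.minAreaRect(np.argwhere(b[2])[:,::-1].astype(np.float32))); print(b[1],at(c,bx,.015).round(4).tolist(),at(c,b[0],.012))
E
```

```text
[ 0.43288731 -0.13961955  0.40161336]
[[293. 196.]
 [284.  89.]
 [421.  98.]]
437 [[0.4282, -0.0935], [0.4466, -0.0917], [0.4514, -0.1318], [0.4326, -0.1336]] [[ 0.44006843 -0.11374398]]
```

View pics/w1.png

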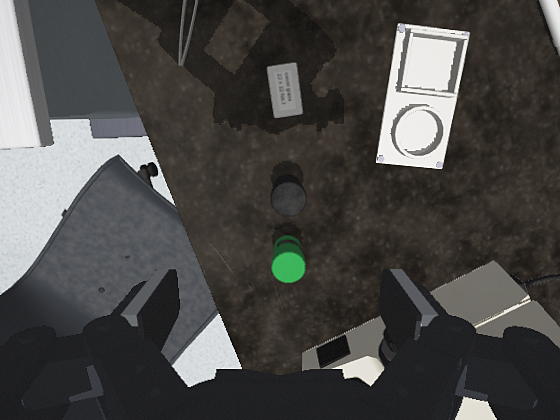

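The picture shows the box (285,90), black can (288,198), green can (288,267) and optics carrier (corners about (397,25), (468,36), (441,168), (377,160)).

```bash
cat >> h.py <<'E'
def rect(c,m,near,rad,z):
    b=blob(m,np.array(near),rad)
    q=cv2.boxPoints(cv2.minAreaRect(np.argwhere(b[2])[:,::-1].astype(np.float32)))
    w=at(c,q,z); e=[w[1]-w[0],w[2]-w[1]]; L=max(e,key=np.linalg.norm); L=L*np.sign(L[1])
    return w.mean(0).round(4),"sides",np.linalg.norm(e,axis=1).round(4),"yaw",round(float(np.arctan2(-L[0],L[1])),3)
def hsv(c): return [x.astype(int) for x in cv2.split(cv2.cvtColor(c["img"],cv2.COLOR_RGB2HSV))]
E
python3 - <<'E'
from h import *
c=shot("wrist"); H,S,V=hsv(c)
print("box",rect(c,(V>105)&(S<60),(285,90),20,.015))
print("optics",rect(c,(V>170)&(S<60),(420,97),20,.004))
for y in range(165,235,6): print(V[y,260:320:4], end="\n")
g=cv2.GaussianBlur(c["img"][...,1],(3,3),0)
print(cv2.HoughCircles(g[150:240,250:330],cv2.HOUGH_GRADIENT,1,30,param1=40,param2=12,minRadius=13,maxRadius=22))
print("can",at(c,(288,199),.06))
E
```

```text
box (array([ 0.44  , -0.1128]), 'sides', array([0.0308, 0.0528]), 'yaw', 0.129)
optics (array([ 0.5933, -0.1271]), 'sides', array([0.1501, 0.0789]), 'yaw', -0.129)
[61 61 56 56 61 35 35 37 35 49 55 56 51 48 58]
[57 55 58 39 33 30 30 32 37 36 48 59 52 53 51]
[56 63 58 36 34 26 23 24 34 37 33 57 54 55 56]
[61 62 58 36 23 26 25 25 23 24 37 51 48 56 54]
[56 58 61 27 50 52 58 57 61 56 31 55 66 65 56]
[58 56 59 47 52 55 59 62 59 48 51 36 58 52 48]
[57 57 56 47 50 54 64 60 60 60 58 49 57 56 48]
[58 59 61 54 60 63 60 62 62 63 60 42 55 67 53]
[57 60 69 64 47 59 56 61 66 61 48 51 57 54 52]
[54 59 64 52 60 53 49 58 59 59 49 57 54 56 57]
[44 51 47 55 45 49 28 27 45 47 51 47 41 40 50]
[53 52 50 64 27 33 34 33 30 30 39 42 39 42 49]
[[[35.5 46.5 20.3]]]
can [[ 0.4402756  -0.21931545]]
```

Emit:
arm_command --series "0 0 -0.09 0.009 -0.011 -0.05 0.085; 0 0 -0.09 0.009 -0.011 -0.1 0.085; 0 0 -0.09 0.009 -0.011 -0.15 0.085; 0 0 -0.09 0.009 -0.011 -0.204 0.085; 0 0 -0.09 0.009 -0.011 -0.204 0.085; 0 0 -0.09 0.009 -0.011 -0.204 0.03; 0 0 -0.09 0.009 -0.011 -0.204 0.03; 0 0 -0.09 0.009 -0.011 -0.204 0.03; 0 0 -0.09 0.009 -0.011 -0.204 0.03" --force 30

```text
time: 2.68
ee_pos: [0.4393, -0.2215, 0.0475]
tool_rot: [3.141, 0.002, 1.435]
ft_force: [-3.4, 0.1, 8.1]
opening: 0.0301
grasp_force: 3.9
```

```bash
python3 - <<'E'
from h import *
a=shot("wrist")["img"]; b=shot("scene")["img"]
s=cv2.resize(b[240:360,290:450],(560,420)); t=np.hstack([a,s]); cv2.imwrite("pics/g1.png",cv2.resize(t,(800,300))[:,:,::-1]); print(r.read_state())
E
```

```text
{'time': 2.775, 'q': array([-6.72794125e-01,  1.02934614e-01,  2.13844598e+00, -1.79456820e-03,
        8.98930453e-01, -5.35547402e-01]), 'joint_velocities': array([-0.00107865, -0.0024271 ,  0.00187728,  0.00118972, -0.00043201,
       -0.00100601]), 'tau': array([ 6.41428437e-01, -2.45825118e+01, -2.21893466e+01,  4.26801257e-01,
       -8.72307066e-01,  3.22851964e-03]), 'ee_pos': array([ 0.43928767, -0.22148522,  0.04743979]), 'tool_rot': array([3.14120864e+00, 1.86273908e-03, 1.43466537e+00]), 'ft_force': array([-3.71747613,  0.94370674,  7.09010915]), 'moment': array([0.01350759, 0.70302643, 0.02389017]), 'grasp_force': 3.8690068549476564, 'opening': 0.029902319193175382}
```

View pics/g1.png

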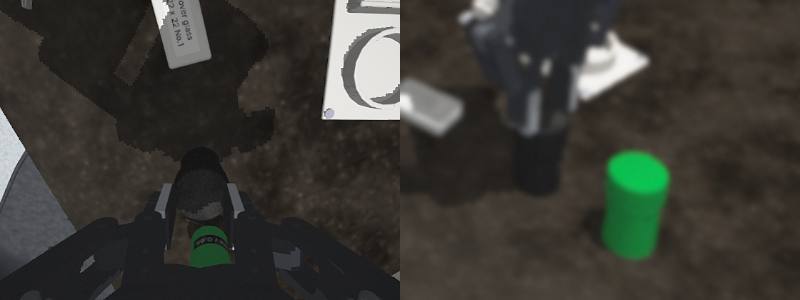

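```bash
python3 - <<'E'
from h import *
c=shot("wrist"); print(at(c,[(281,265),(281,300),(281,235)],.06), pix(c,[[.4393,-.2215,.06],[.44,-.2195+.019,.06],[.44,-.2195-.019,.06]]))
cv2.imwrite("pics/g2.png",cv2.resize(c["img"][190:400,190:370],None,fx=2.8,fy=2.8)[:,:,::-1])
E
```

```text
[[ 0.43978609 -0.21668664]
 [ 0.43744835 -0.23404133]
 [ 0.44167178 -0.20269256]] [[281.35901667 274.90209995]
 [276.47444088 230.7359357 ]
 [287.75262657 307.80148047]]
```

View pics/g2.png

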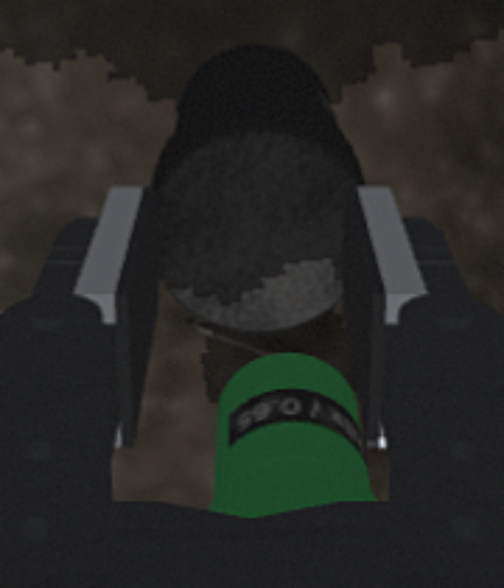

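Emit:
arm_command --series "0 0 0 0 0 0 0.015; 0 0 0 0 0 0 0.015; 0 0 0 0 0 0 0.015" --force 30

```text
time: 3.2
ee_pos: [0.4406, -0.2232, 0.0513]
tool_rot: [3.14, 0.004, 1.436]
ft_force: [-8.0, 2.3, 26.0]
opening: 0.0153
grasp_force: 12.8
```

```bash
python3 - <<'E'
from h import *
c=shot("wrist"); d=np.array([.4393,-.2215,.0475])-r.read_state()["ee_pos"]
c["o"]=c["o"]+d
for y in (-.2325,-.2215,-.2105):
  for z in (.02,.03,.035,.045,.06,.075): print(y,z,pix(c,[[.4393-.015,y,z]]).round(0))
E
```

```text
-0.2325 0.02 [[257. 264.]]
-0.2325 0.03 [[256. 272.]]
-0.2325 0.035 [[256. 276.]]
-0.2325 0.045 [[254. 285.]]
-0.2325 0.06 [[252. 300.]]
-0.2325 0.075 [[250. 319.]]
-0.2215 0.02 [[254. 246.]]
-0.2215 0.03 [[253. 253.]]
-0.2215 0.035 [[252. 257.]]
-0.2215 0.045 [[251. 265.]]
-0.2215 0.06 [[248. 279.]]
-0.2215 0.075 [[245. 296.]]
-0.2105 0.02 [[251. 228.]]
-0.2105 0.03 [[250. 234.]]
-0.2105 0.035 [[249. 237.]]
-0.2105 0.045 [[247. 244.]]
-0.2105 0.06 [[244. 257.]]
-0.2105 0.075 [[241. 272.]]
```

Emit:
arm_command --series "0 0 0 0 0 0 0.05; 0 0 0 0 0 0.06 0.06; 0 0 0 0 0.051 0.06 0.035; 0 0 0 0 0.051 0.03 0.035; 0 0 0 0 0.051 -0.005 0.035; 0 0 0 0 0.051 -0.02 0.035; 0 0 0 0 0.051 -0.02 0.035"

```text
time: 4.12
ee_pos: [0.4384, -0.1693, 0.0245]
tool_rot: [-3.14, -0.001, 1.434]
ft_force: [-0.1, 0.2, 0.2]
opening: 0.0351
grasp_force: 0.0
```

Emit:
arm_command --series "0 0 0 0 0 -0.005 0.035; 0 0 0 0 0 -0.01 0.035; 0 0 0 0 0 -0.01 0.035"

```text
time: 4.5
ee_pos: [0.4389, -0.1697, 0.0151]
tool_rot: [3.142, -0.0, 1.434]
ft_force: [-1.5, 0.2, -0.7]
opening: 0.0352
grasp_force: 0.0
```

Emit:
arm_command --series "0 0 0 0 0 -0.004 0.035; 0 0 0 0 0 -0.004 0.035"

```text
time: 4.75
ee_pos: [0.4387, -0.1695, 0.0108]
tool_rot: [-3.141, -0.0, 1.434]
ft_force: [-0.2, -0.2, 0.2]
opening: 0.035
grasp_force: 0.0
```

```bash
python3 - <<'E'
from h import *
print(r.read_state()["ft_force"])
c=shot("wrist"); cv2.imwrite("pics/t1.png",c["img"][:,:,::-1])
E
```

```text
[-0.22239633 -0.17861284  0.22776611]
```

View pics/t1.png

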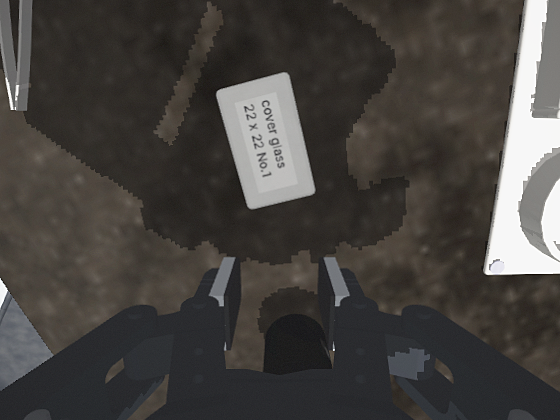

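The view shows the box (266,140), the fingertips at (235,258) and (322,258), and the can at (297,345). There is no table contact at TCP z 0.011, so the tips sit farther back than stated. I'll continue the touch-down.

Emit:
arm_command --series "0 0 0 0 0 -0.004 0.035; 0 0 0 0 0 -0.008 0.035; 0 0 0 0 0 -0.008 0.035"

```text
time: 5.18
ee_pos: [0.4384, -0.1693, 0.0025]
tool_rot: [-3.141, -0.0, 1.434]
ft_force: [-0.2, -0.1, -0.3]
opening: 0.035
grasp_force: 0.0
```

Emit:
arm_command --series "0 0 0 0 0 -0.003 0.035; 0 0 0 0 0 -0.006 0.035; 0 0 0 0 0 -0.006 0.035"

```text
time: 5.55
ee_pos: [0.4386, -0.1694, -0.0033]
tool_rot: [-3.141, -0.0, 1.434]
ft_force: [0.7, -0.1, 0.0]
opening: 0.035
grasp_force: 0.0
```

Emit:
arm_command --series "0 0 0 0 0 -0.003 0.035; 0 0 0 0 0 -0.006 0.035; 0 0 0 0 0 -0.006 0.035"

```text
time: 5.92
ee_pos: [0.4386, -0.1694, -0.0093]
tool_rot: [-3.141, -0.0, 1.434]
ft_force: [-1.4, -0.1, 0.2]
opening: 0.0352
grasp_force: 0.0
```

Emit:
arm_command --series "0 0 0 0 0 -0.003 0.035; 0 0 0 0 0 -0.006 0.035; 0 0 0 0 0 -0.006 0.035"

```text
time: 6.3
ee_pos: [0.4391, -0.1697, -0.0133]
tool_rot: [-3.14, -0.001, 1.434]
ft_force: [-6.4, 2.4, 16.1]
opening: 0.0348
grasp_force: 7.3
```

Emit:
arm_command --series "0 0 0 0 0 0.02 0.035; 0 0 0 0 0 0.02 0.035"

```text
time: 6.55
ee_pos: [0.4401, -0.1704, 0.0062]
tool_rot: [3.138, 0.002, 1.434]
ft_force: [-0.6, 0.3, 0.2]
opening: 0.035
grasp_force: 0.0
```

```bash
python3 - <<'E'
from h import *
c=shot("wrist"); e=r.read_state()["ee_pos"]; print(e)
# tips in wrist view t1: rows 258 at col 235/322 ; tip 11.5 mm above TCP
for z in (.0105,.0115,.0125): print((at(c,[(235,258),(322,258),(212,297),(348,297)],e[2]+z)-e[:2]).round(4).tolist())
h=hsv(c)[2]; print(h[262,195:260:3])
E
```

```text
[ 0.4393465  -0.16990864  0.00535837]
[[-0.019, 0.0092], [0.0198, 0.0038], [-0.0331, -0.0088], [0.0299, -0.0176]]
[[-0.0188, 0.0096], [0.0197, 0.0043], [-0.0328, -0.0082], [0.0298, -0.017]]
[[-0.0186, 0.01], [0.0197, 0.0047], [-0.0325, -0.0077], [0.0296, -0.0164]]
[ 91  98 103 115 113 110 108 102  99 156 152 152 154  45  50  50  51  52
  71  59  59  57]
```

Emit:
arm_command --series "0 0 0 0 0 0.05 0.085; 0 0 0 0 -0.02 0.09 0.085; 0 0 0 0.001 -0.047 0.09 0.085; 0 0 0 0.001 -0.047 0.045 0.085; 0 0 0 0.001 -0.047 0.016 0.085; 0 0 0 0.001 -0.047 0.016 0.085; 0 0 0 0.001 -0.047 0.016 0.03; 0 0 0 0.001 -0.047 0.016 0.03; 0 0 0 0.001 -0.047 0.016 0.03; 0 0 0 0.001 -0.047 0.016 0.03" --force 30

```text
time: 7.85
ee_pos: [0.4409, -0.2173, 0.0225]
tool_rot: [3.139, 0.001, 1.434]
ft_force: [-0.0, -0.2, 5.6]
opening: 0.0375
grasp_force: 30.0
```

Emit:
arm_command --series "0 0 0 0 0 0.04 0.03; 0 0 0 0.02 0.02 0.06 0.03; 0 0 0 0.06 0.05 0.06 0.03; 0 0 0 0.11 0.085 0.06 0.03; 0 0 0 0.158 0.128 0.06 0.03; 0 0 0 0.158 0.128 0.06 0.03; 0 0 0 0.158 0.128 0.035 0.03; 0 0 0 0.158 0.128 0.012 0.03; 0 0 0 0.158 0.128 0.006 0.03; 0 0 0 0.158 0.128 0.006 0.03"

```text
time: 9.1
ee_pos: [0.5972, -0.0891, 0.0272]
tool_rot: [-3.141, 0.0, 1.433]
ft_force: [0.6, -0.2, -0.4]
opening: 0.0373
grasp_force: 30.6
```

Emit:
arm_command --series "0 0 0 0 0 -0.002 0.07; 0 0 0 0 0 0 0.07; 0 0 0 0 0 0.05 0.07; 0 0 0 0 0 0.1 0.07; 0 0 0.15 -0.05 -0.005 0.13 0.06; 0 0 0.266 -0.1 -0.01 0.1 0.06; 0 0 0.266 -0.157 -0.021 0.06 0.06; 0 0 0.266 -0.157 -0.021 0.04 0.06; 0 0 0.266 -0.157 -0.021 0.04 0.06"

```text
time: 10.22
ee_pos: [0.4388, -0.109, 0.0655]
tool_rot: [-3.138, -0.002, 1.699]
ft_force: [0.4, 0.0, 0.2]
opening: 0.0602
grasp_force: 0.0
```

```bash
python3 - <<'E'
from h import *
print(r.read_state()["ee_pos"])
c=shot("top"); cv2.imwrite("pics/top1.png",cv2.resize(c["img"][165:310,150:420],None,fx=2.9,fy=2.9)[:,:,::-1])
c=shot("wrist");cv2.imwrite("pics/w2.png",c["img"][:,:,::-1])
print(pix(c,[[.44,-.1128,.015]]))
H,S,V=hsv(c); print(rect(c,(V>105)&(S<60),pix(c,[[.44,-.1128,.015]])[0],40,.015))
E
```

```text
[ 0.4388103  -0.1089747   0.06554555]
[[279.1578507  233.97067475]]
(array([ 0.4403, -0.1107]), 'sides', array([0.0305, 0.0539]), 'yaw', 0.15)
```

View pics/top1.png

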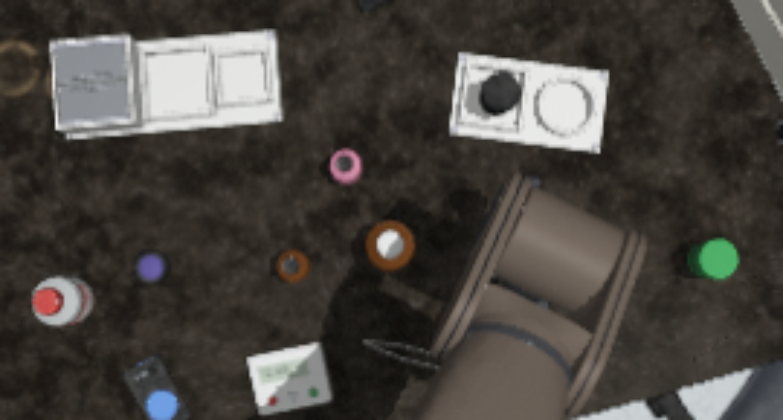

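The can stands in the square well (crop (500,93)). Now the box.

Emit:
arm_command --series "0 0 0.01 0.0015 0 -0.04 0.06; 0 0 0.01 0.0015 0 -0.074 0.06; 0 0 0.01 0.0015 0 -0.074 0.06; 0 0 0.01 0.0015 0 -0.074 0.025; 0 0 0.01 0.0015 0 -0.074 0.025; 0 0 0.01 0.0015 0 -0.074 0.025; 0 0 0.01 0.0015 0 -0.074 0.025" --force 40

```text
time: 11.2
ee_pos: [0.4447, -0.1106, -0.0046]
tool_rot: [3.137, 0.003, 1.71]
ft_force: [1.0, 0.6, 5.9]
opening: 0.0308
grasp_force: 40.3
```

Emit:
arm_command --series "0 0 0 0 0 0.04 0.025; 0 0 0 0 0 0.1 0.025; 0 0 0 0 0 0.14 0.025; 0 0 0 0 0 0.14 0.025"

```text
time: 11.7
ee_pos: [0.4451, -0.1109, 0.1378]
tool_rot: [3.133, 0.006, 1.71]
ft_force: [-0.2, -0.7, 0.3]
opening: 0.0306
grasp_force: 39.9
```

```bash
python3 - <<'E'
from h import *
s=r.read_state();print(s["ee_pos"],s["opening"],s["grasp_force"])
c=shot("wrist"); cv2.imwrite("pics/w3.png",cv2.resize(c["img"][180:420,120:440],None,fx=1.8,fy=1.8)[:,:,::-1])
E
```

```text
[ 0.4450709  -0.11089258  0.13777903] 0.0306369144164137 39.8800402879715
```

View pics/w3.png

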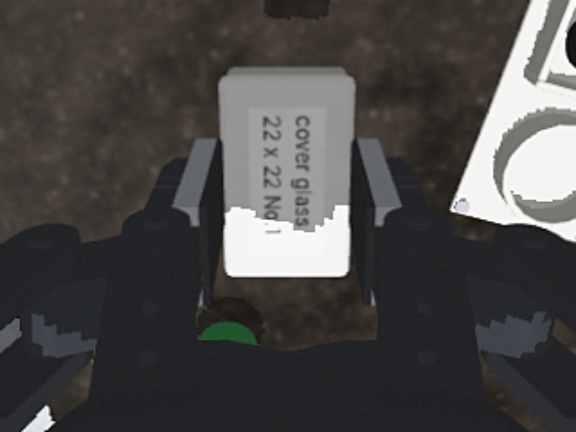

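Box held level (crop x 220–355, y 70–275). Now to a viewpoint for the mounting carrier.

Emit:
arm_command --series "0 0 0 0.01 0.03 0.05 0.025; 0 0 0 0.03 0.07 0.09 0.025; 0 0 0 0.05 0.11 0.13 0.025; 0 0 -0.06 0.06 0.15 0.16 0.025; 0 0 -0.06 0.07 0.19 0.19 0.025; 0 0 -0.06 0.085 0.23 0.19 0.025; 0 0 -0.06 0.085 0.23 0.19 0.025; 0 0 -0.06 0.085 0.23 0.19 0.025"

```text
time: 12.75
ee_pos: [0.5266, 0.1201, 0.3207]
tool_rot: [-3.137, 0.0, 1.65]
ft_force: [-0.1, -0.6, 0.3]
opening: 0.0304
grasp_force: 39.9
```

```bash
python3 - <<'E'
from h import *
s=r.read_state();print(s["ee_pos"],s["tool_rot"])
c=shot("wrist"); cv2.imwrite("pics/w4.png",c["img"][:,:,::-1])
e=s["ee_pos"]; print("box rel tcp",(at(c,[(242,220),(317,220),(245,333),(314,333)],e[2]+.0196)-e[:2]).round(4).tolist())
H,S,V=hsv(c); m=(V>165)&(S<60)
print(pix(c,[[.611,.228,.004]])); b=blob(m,pix(c,[[.611,.2,.004]])[0],70); print(b[:2]); print(rect(c,m,b[0],3,.004))
E
```

```text
[0.5265518  0.12012687 0.320674  ] [-3.13731578e+00  3.47174200e-04  1.65007248e+00]
box rel tcp [[-0.0184, 0.0267], [0.0119, 0.0292], [-0.0144, -0.0264], [0.0165, -0.0239]]
[[352.53252725  90.9697493 ]]
(array([352.39882526, 137.89867841]), np.int32(3405))
(array([0.6149, 0.1892]), 'sides', array([0.1383, 0.0867]), 'yaw', 0.051)
```

View pics/w4.png

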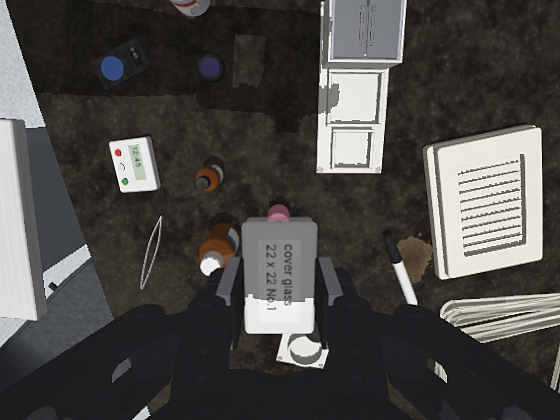

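The picture shows the carrier's near end (320–383,172), wells at (352,148) and (354,97), and the pocket with grey flaps at (363,28), cut off at the top. I'll shift left to see it whole.

Emit:
arm_command --series "0 0 0 0 0.05 0 0.025; 0 0 0 0 0.1 0 0.025; 0 0 0 0 0.1 0 0.025; 0 0 0 0 0.1 0 0.025"

```text
time: 13.3
ee_pos: [0.5272, 0.2193, 0.3224]
tool_rot: [-3.14, 0.001, 1.649]
ft_force: [-0.3, -0.5, 0.6]
opening: 0.0307
grasp_force: 39.9
```

```bash
python3 - <<'E'
from h import *
s=r.read_state();print(s["ee_pos"])
c=shot("wrist"); cv2.imwrite("pics/w5.png",c["img"][:,:,::-1])
H,S,V=hsv(c); p=pix(c,[[.606,.294,.06]])[0].astype(int); print(p, c["img"][p[1]-20:p[1]+21:10,p[0]-60:p[0]+61:6].mean(2).astype(int).tolist())
E
```

```text
[0.52722811 0.21929893 0.32237428]
[352 116] [[26, 19, 21, 9, 93, 100, 73, 72, 72, 137, 135, 133, 134, 132, 131, 130, 215, 24, 30, 32, 38], [24, 23, 29, 27, 93, 97, 74, 73, 71, 142, 125, 136, 133, 134, 130, 130, 244, 39, 35, 39, 50], [24, 25, 35, 56, 92, 97, 72, 69, 139, 135, 124, 155, 134, 131, 131, 128, 223, 37, 49, 45, 40], [20, 35, 30, 111, 84, 159, 138, 138, 137, 62, 128, 135, 133, 133, 131, 130, 170, 47, 42, 40, 37], [41, 40, 35, 189, 73, 146, 137, 136, 135, 138, 125, 138, 132, 133, 131, 139, 17, 28, 31, 34, 38]]
```

View pics/w5.png

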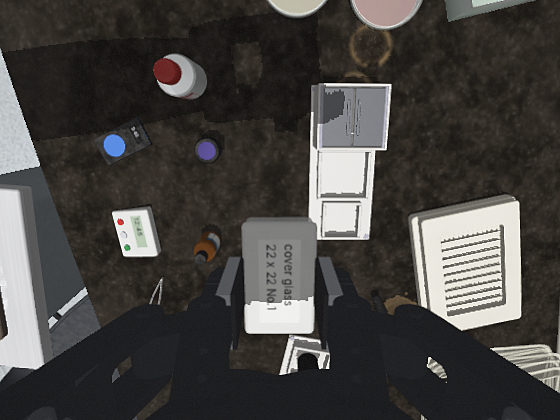

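Shown: pocket top corners (319,84), (391,85), (386,151), (314,149); plate near corners (310,238), (370,240); eyepiece lens (206,150).

```bash
python3 - <<'E'
from h import *
c=shot("wrist")
p=at(c,[(319,84),(391,85),(386,151),(314,149)],.062); print(p.round(4).tolist(), p.mean(0))
e=lambda a,b:(np.linalg.norm(b-a).round(4),np.arctan2(*( (b-a)*[-1,1])).round(3))
print("y edges",e(p[3],p[0]),e(p[2],p[1]),"x edges",np.linalg.norm(p[1]-p[0]),np.linalg.norm(p[2]-p[3]),[np.arctan2(d[1],d[0]).round(3) for d in (p[1]-p[0],p[2]-p[3])])
n=at(c,[(310,238),(370,240)],.004); print("near",n.round(4).tolist(),np.linalg.norm(n[1]-n[0]))
H,S,V=hsv(c)
b=blob((H>112)&(H<150)&(S>60)&(V>35),np.array((206,150)),12); print("eyepiece",b[0],b[1],at(c,b[0],.042))
b=blob(((H<8)|(H>172))&(S>120)&(V>60),np.array((168,70)),15); print("red",b[0],b[1],at(c,b[0],.106))
E
```

```text
[[0.563, 0.3264], [0.6453, 0.3323], [0.6512, 0.2577], [0.5649, 0.253]] [0.60610643 0.29233422]
y edges (np.float64(0.0734), np.float64(0.026)) (np.float64(0.0748), np.float64(0.079)) x edges 0.08243125213297647 0.08638620125779584 [np.float64(0.072), np.float64(0.054)]
near [[0.5788, 0.1202], [0.6669, 0.1238]] 0.08816735268140398
eyepiece [206.06498195 150.22743682] 277 [[0.43257906 0.23944036]]
red [166.32042254  70.99471831] 568 [[0.40332545 0.32321008]]
```

Emit:
arm_command --series "0 0 0.007 0.04 0.036 0 0.025; 0 0 0.007 0.081 0.073 -0.03 0.025; 0 0 0.007 0.081 0.073 -0.09 0.025; 0 0 0.007 0.081 0.073 -0.15 0.025; 0 0 0.007 0.081 0.073 -0.2 0.025; 0 0 0.007 0.081 0.073 -0.235 0.025; 0 0 0.007 0.081 0.073 -0.235 0.025"

```text
time: 14.28
ee_pos: [0.606, 0.2911, 0.0838]
tool_rot: [-3.133, 0.002, 1.655]
ft_force: [0.2, 0.9, -0.4]
opening: 0.0304
grasp_force: 39.9
```

Emit:
arm_command --series "0 0 0 0 0 -0.015 0.025; 0 0 0 0 0 -0.03 0.025; 0 0 0 0 0 -0.045 0.025; 0 0 0 0 0 -0.06 0.025; 0 0 0 0 0 -0.07 0.025; 0 0 0 0 0 -0.076 0.025; 0 0 0 0 0 -0.08 0.025; 0 0 0 0 0 -0.08 0.025"

```text
time: 15.28
ee_pos: [0.608, 0.2934, 0.0075]
tool_rot: [-3.141, 0.0, 1.657]
ft_force: [-1.3, 0.6, -0.7]
opening: 0.0307
grasp_force: 41.7
```

Emit:
arm_command --series "0 0 0 0 0 -0.003 0.025; 0 0 0 0 0 -0.006 0.025; 0 0 0 0 0 -0.009 0.025; 0 0 0 0 0 -0.009 0.025"

```text
time: 15.78
ee_pos: [0.6092, 0.2936, 0.0055]
tool_rot: [3.141, 0.001, 1.657]
ft_force: [-15.0, -6.6, 25.5]
opening: 0.0301
grasp_force: 64.5
```

Emit:
arm_command --series "0 0 0 -0.001 0 0.006 0.025; 0 0 0 -0.001 0 0.006 0.025"

```text
time: 16.02
ee_pos: [0.6079, 0.2937, 0.0061]
tool_rot: [3.14, -0.001, 1.657]
ft_force: [-0.5, -0.4, 7.6]
opening: 0.0305
grasp_force: 51.0
```

Emit:
arm_command --series "0 0 0 0 0 0 0.04; 0 0 0 0 0 0 0.04; 0 0 0 0 0 0 0.04"

```text
time: 16.4
ee_pos: [0.6086, 0.2938, 0.0073]
tool_rot: [3.14, -0.0, 1.657]
ft_force: [-4.4, -1.3, 11.3]
opening: 0.0394
grasp_force: 12.6
```

Emit:
arm_command --series "0 0 0 0 0 0.006 0.038; 0 0 0 0 0 0.012 0.038; 0 0 0 0 0 0.012 0.038"

```text
time: 16.77
ee_pos: [0.6073, 0.2933, 0.0168]
tool_rot: [-3.141, 0.0, 1.657]
ft_force: [-0.2, -0.5, 1.1]
opening: 0.0379
grasp_force: 1.5
```

```bash
python3 - <<'E'
from h import *
c=shot("wrist"); cv2.imwrite("pics/w6.png",cv2.resize(c["img"][170:420,110:450],None,fx=1.7,fy=1.7)[:,:,::-1])
E
```

```text
(no output)
```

View pics/w6.png

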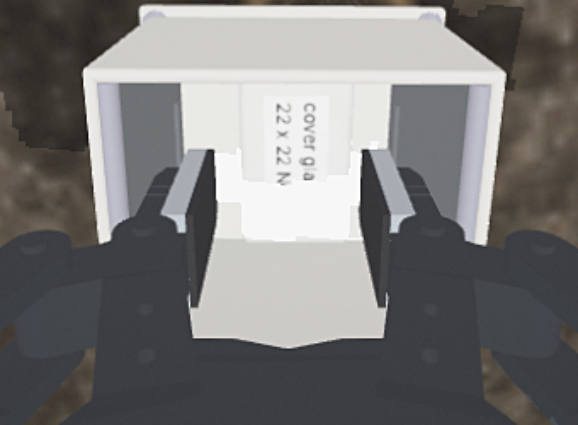

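The box lies flat on the pocket floor (crop (295,160)) with the fingers clear of it. I'll draw out and go to the eyepiece.

Emit:
arm_command --series "0 0 0 0 0 0.03 0.038; 0 0 0 0 0 0.06 0.038; 0 0 0 0 0 0.11 0.04; 0 0 0 0 0 0.15 0.06; 0 0 -0.087 -0.05 -0.02 0.15 0.06; 0 0 -0.087 -0.1 -0.04 0.15 0.06; 0 0 -0.087 -0.15 -0.051 0.15 0.06; 0 0 -0.087 -0.175 -0.051 0.13 0.06; 0 0 -0.087 -0.175 -0.051 0.13 0.06"

```text
time: 17.95
ee_pos: [0.4298, 0.242, 0.1452]
tool_rot: [-3.138, 0.001, 1.571]
ft_force: [0.9, 0.4, 0.8]
opening: 0.0603
grasp_force: 0.0
```

```bash
python3 - <<'E'
from h import *
e=r.read_state()["ee_pos"]; print(e)
c=shot("wrist"); cv2.imwrite("pics/w7.png",c["img"][:,:,::-1]); H,S,V=hsv(c)
p=pix(c,[[.4325,.2395,.042]])[0]; b=blob((H>112)&(H<150)&(S>60)&(V>35),p,40); print(p,b and (b[0],b[1],at(c,b[0],.042)))
c=shot("top"); cv2.imwrite("pics/top2.png",c["img"][:,:,::-1]); im=c["img"]; p=pix(c,[[.607,.293,.06]])[0].astype(int); print(p,im[p[1]-14:p[1]+15:4,p[0]-16:p[0]+17:4].mean(2).astype(int).tolist())
E
```

```text
[0.42978005 0.24198127 0.14521458]
[284.57907303 211.29661397] (array([283.73970588, 210.29705882]), np.int32(680), array([[0.43184684, 0.24030156]]))
[182 192] [[35, 106, 149, 134, 161, 229, 206, 218, 45], [50, 141, 142, 142, 142, 144, 144, 207, 194], [27, 141, 142, 143, 143, 144, 144, 166, 198], [62, 142, 143, 155, 138, 121, 144, 178, 200], [76, 114, 136, 135, 140, 137, 145, 199, 167], [44, 132, 143, 144, 143, 144, 144, 170, 139], [39, 133, 143, 144, 144, 144, 145, 165, 127], [46, 134, 160, 173, 156, 182, 212, 198, 132]]
```

Flaps read uniform grey again, so they have shut. Grasp the eyepiece.

Emit:
arm_command --series "0 0 0 0.002 0.001 -0.05 0.06; 0 0 0 0.002 0.001 -0.1 0.06; 0 0 0 0.002 0.001 -0.133 0.06; 0 0 0 0.002 0.001 -0.133 0.06; 0 0 0 0.002 0.001 -0.133 0.02; 0 0 0 0.002 0.001 -0.133 0.02; 0 0 0 0.002 0.001 -0.133 0.02; 0 0 0 0.002 0.001 -0.133 0.02" --force 40

```text
time: 19.05
ee_pos: [0.4368, 0.2442, 0.0164]
tool_rot: [3.136, -0.002, 1.57]
ft_force: [-0.0, -0.3, 5.8]
opening: 0.0316
grasp_force: 40.3
```

Emit:
arm_command --series "0 0 0 0 0 0.05 0.02; 0 0 0 0 0 0.1 0.02; 0 0 0 0 0 0.15 0.02; 0 0 0 0 0 0.15 0.02"

```text
time: 19.55
ee_pos: [0.4372, 0.2444, 0.1694]
tool_rot: [3.131, -0.003, 1.57]
ft_force: [0.5, -0.5, -0.6]
opening: 0.0317
grasp_force: 40.2
```

```bash
cat > eye.py <<'E'
from h import *
e=r.read_state()["ee_pos"]; c=shot("wrist"); H,S,V=hsv(c)
for dz in (.020,.0256):
    p=pix(c,[[e[0],e[1],e[2]+dz]])[0]; b=blob((H>112)&(H<150)&(S>60)&(V>25),p,45); print(e,p,b and (b[0],b[1],at(c,b[0],e[2]+dz)[0]-e[:2]))
E
python3 eye.py
```

```text
[0.4371984  0.24443496 0.16940518] [282.31507078 282.71564098] (array([279.01163919, 294.3957323 ]), np.int32(2062), array([-0.00141373, -0.00557339]))
[0.4371984  0.24443496 0.16940518] [282.5764156  289.00778649] (array([279.01163919, 294.3957323 ]), np.int32(2062), array([-0.00146917, -0.00247268]))
```

Emit:
arm_command --series "0 0 0 0.02 -0.05 0 0.02; 0 0 0 0.04 -0.1 0 0.02; 0 0 0 0.06 -0.155 0 0.02; 0 0 0 0.08 -0.21 0 0.02; 0 0 -0.06 0.1 -0.265 0 0.02; 0 0 -0.128 0.12 -0.32 0 0.02; 0 0 -0.128 0.14 -0.37 0 0.02; 0 0 -0.128 0.153 -0.404 -0.03 0.02; 0 0 -0.128 0.153 -0.404 -0.08 0.02; 0 0 -0.128 0.153 -0.404 -0.08 0.02"

```text
time: 20.85
ee_pos: [0.5818, -0.1586, 0.0764]
tool_rot: [-3.126, -0.005, 1.441]
ft_force: [0.1, 0.0, -1.3]
opening: 0.0318
grasp_force: 40.2
```

```bash
python3 eye.py
```

```text
[ 0.58176282 -0.15855064  0.07640596] [280.65099017 282.33885094] (array([278.94949004, 294.3997086 ]), np.int32(2059), array([-0.00146483, -0.00561984]))
[ 0.58176282 -0.15855064  0.07640596] [280.50369695 288.60086132] (array([278.94949004, 294.3997086 ]), np.int32(2059), array([-0.00097955, -0.00256724]))
```

Emit:
arm_command --series "0 0 0 0 0 0 0.02; 0 0 0 0 0 0 0.02"

```text
time: 21.15
ee_pos: [0.5888, -0.1607, 0.0866]
tool_rot: [3.138, 0.001, 1.443]
ft_force: [0.2, 0.8, -0.3]
opening: 0.0317
grasp_force: 40.2
```

Emit:
arm_command --series "0 0 0 0.001 0.001 -0.025 0.02; 0 0 0 0.001 0.001 -0.045 0.02; 0 0 0 0.001 0.001 -0.055 0.02; 0 0 0 0.001 0.001 -0.062 0.02; 0 0 0 0.001 0.001 -0.064 0.02; 0 0 0 0.001 0.001 -0.064 0.02; 0 0 0 0.001 0.001 -0.064 0.02"

```text
time: 22.02
ee_pos: [0.589, -0.1599, 0.0206]
tool_rot: [3.14, 0.001, 1.442]
ft_force: [0.1, -1.1, 0.4]
opening: 0.0315
grasp_force: 40.4
```

Emit:
arm_command --series "0 0 0 0 0 -0.002 0.02; 0 0 0 0 0 -0.002 0.02; 0 0 0 0 0 -0.002 0.05; 0 0 0 0 0 0 0.06; 0 0 0 0 0 0 0.06; 0 0 0 0 0 0.05 0.06; 0 0 0 0 0 0.1 0.08; 0 0 0 0 0 0.15 0.08; 0 0 0 0 0 0.15 0.08"

```text
time: 23.15
ee_pos: [0.5915, -0.1609, 0.1762]
tool_rot: [3.131, 0.003, 1.442]
ft_force: [-1.0, -0.4, 0.2]
opening: 0.0802
grasp_force: 0.0
```

Emit:
arm_command --series "0 0 0 -0.04 0.04 0.03 0.08; 0 0 0.05 -0.08 0.08 0.06 0.08; 0 0 0.1 -0.12 0.12 0.06 0.08; 0 0 0.13 -0.14 0.16 0.06 0.08; 0 0 0.13 -0.14 0.176 0.06 0.08; 0 0 0.13 -0.14 0.176 0.06 0.08; 0 0 0.13 -0.14 0.176 0.06 0.08"

```text
time: 24.02
ee_pos: [0.4489, 0.0156, 0.2296]
tool_rot: [-3.141, 0.0, 1.571]
ft_force: [0.3, 0.2, 0.3]
opening: 0.0799
grasp_force: 0.0
```

```bash
python3 - <<'E'
from h import *
print(r.read_state()["ee_pos"])
c=shot("wrist"); cv2.imwrite("pics/w8.png",c["img"][:,:,::-1]); H,S,V=hsv(c)
p=pix(c,[[.4495,.0135,.106]])[0]; b=blob((V>110)&(S<60),p,40); print("largecap",p,b and (b[0],b[1],at(c,b[0],.106)))
bx=np.argwhere(b[2]); print(bx.min(0),bx.max(0))
p=pix(c,[[.432,.103,.058]])[0]; b=blob((H<22)&(S>110)&(V>40),p,40); print("small",p,b and (b[0],b[1],at(c,b[0],.04)))
t=shot("top"); cv2.imwrite("pics/top3.png",np.hstack([cv2.resize(t["img"][180:290,150:290],(420,330)),cv2.resize(t["img"][180:290,290:415],(375,330))])[:,:,::-1])
E
```

```text
[0.44893547 0.01563175 0.22961119]
largecap [281.26659141 204.42119148] (array([283.25482094, 203.14738292]), np.int32(726), array([[0.45114802, 0.01459326]]))
[187 269] [218 298]
small [261.76387447  94.70619163] (array([263.85714286,  95.29081633]), np.int32(588), array([[0.4331018 , 0.10351231]]))
```

View pics/w8.png

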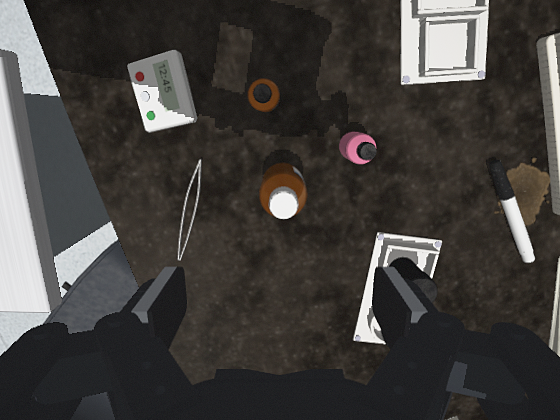

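View: large bottle cap (283,203), small bottle (263,95), pink one (360,148) well clear, and the optics carrier lower right with the can in it. Grasp the large bottle on the upper body.

Emit:
arm_command --series "0 0 0 0.002 0.002 -0.04 0.08; 0 0 0 0.002 0.002 -0.08 0.08; 0 0 0 0.002 0.002 -0.12 0.08; 0 0 0 0.002 0.002 -0.15 0.08; 0 0 0 0.002 0.002 -0.17 0.08; 0 0 0 0.002 0.002 -0.177 0.08; 0 0 0 0.002 0.002 -0.177 0.08; 0 0 0 0.002 0.002 -0.177 0.08"

```text
time: 25.12
ee_pos: [0.4514, 0.0181, 0.0541]
tool_rot: [3.14, 0.0, 1.572]
ft_force: [-0.1, 0.3, 0.1]
opening: 0.08
grasp_force: 0.0
```

Emit:
arm_command --series "0 0 0 0 0 0 0.05; 0 0 0 0 0 0 0.04; 0 0 0 0 0 0 0.035; 0 0 0 0 0 0 0.035; 0 0 0 0 0 0 0.035" --force 50

```text
time: 25.75
ee_pos: [0.4513, 0.0183, 0.054]
tool_rot: [3.14, 0.0, 1.572]
ft_force: [0.1, 0.5, 6.9]
opening: 0.044
grasp_force: 50.8
```

Emit:
arm_command --series "0 0 0 0 0 0.03 0.035; 0 0 0 0 0 0.07 0.035; 0 0 0 0 0 0.1 0.035; 0 0 0.02 0.02 0.025 0.1 0.035; 0 0 0.04 0.05 0.06 0.1 0.035; 0 0 0.06 0.08 0.1 0.1 0.035; 0 0 0.084 0.11 0.14 0.1 0.035; 0 0 0.084 0.14 0.175 0.1 0.035; 0 0 0.084 0.155 0.195 0.1 0.035; 0 0 0.084 0.162 0.204 0.1 0.035"

```text
time: 27.0
ee_pos: [0.6119, 0.2233, 0.1513]
tool_rot: [-3.139, 0.0, 1.657]
ft_force: [-0.0, -0.9, -1.8]
opening: 0.0442
grasp_force: 51.7
```

Emit:
arm_command --series "0 0 0 0 0 0 0.035; 0 0 0 0 0 -0.03 0.035; 0 0 0 0 0 -0.06 0.035; 0 0 0 0 0 -0.08 0.035; 0 0 0 0 0 -0.08 0.035; 0 0 0 0 0 -0.08 0.035"

```text
time: 27.75
ee_pos: [0.6132, 0.2223, 0.0744]
tool_rot: [3.14, -0.0, 1.655]
ft_force: [-0.2, 0.4, -1.6]
opening: 0.0438
grasp_force: 51.7
```

Emit:
arm_command --series "0 0 0 0 0 -0.006 0.035; 0 0 0 0 0 -0.011 0.035; 0 0 0 0 0 -0.015 0.035; 0 0 0 0 0 -0.016 0.035; 0 0 0 0 0 -0.016 0.035"

```text
time: 28.38
ee_pos: [0.6125, 0.2226, 0.058]
tool_rot: [-3.141, -0.0, 1.656]
ft_force: [-1.8, -0.9, 4.8]
opening: 0.0441
grasp_force: 52.4
```

Emit:
arm_command --series "0 0 0 0 0 0 0.055; 0 0 0 0 0 0 0.07; 0 0 0 0 0 0 0.07; 0 0 0 0 0 0.04 0.07; 0 0 0 0 0 0.09 0.07; 0 0 0 -0.04 -0.03 0.14 0.07; 0 0 -0.04 -0.09 -0.06 0.14 0.07; 0 0 -0.085 -0.14 -0.09 0.14 0.07; 0 0 -0.085 -0.18 -0.116 0.11 0.07; 0 0 -0.085 -0.18 -0.116 0.11 0.07"

```text
time: 29.62
ee_pos: [0.4262, 0.1055, 0.162]
tool_rot: [-3.132, 0.0, 1.569]
ft_force: [0.2, -0.2, -0.4]
opening: 0.0699
grasp_force: 0.0
```

Emit:
arm_command --series "0 0 0 0 0 0 0.07; 0 0 0 0 0 0 0.07"

```text
time: 29.88
ee_pos: [0.4346, 0.1067, 0.1689]
tool_rot: [3.138, -0.0, 1.571]
ft_force: [-0.2, 0.2, -0.7]
opening: 0.0702
grasp_force: 0.0
```

```bash
python3 - <<'E'
from h import *
print(r.read_state()["ee_pos"])
c=shot("wrist"); cv2.imwrite("pics/w9.png",c["img"][:,:,::-1]); H,S,V=hsv(c)
p=pix(c,[[.433,.1035,.058]])[0]
m=(H<22)&(S>110)&(V>40); b=blob(m,p,60); print(p,b[:2]); ff=cv2.convexHull(np.argwhere(b[2])[:,::-1].astype(np.float32)); print("hull ctr",cv2.minEnclosingCircle(ff))
q=np.argwhere(b[2]); print(q.min(0),q.max(0), at(c,[(q[:,1].min(),b[0][1]),(q[:,1].max(),b[0][1])],.058), at(c,b[0],.058),at(c,b[0],.073))
E
```

```text
[0.43459391 0.10672763 0.16894555]
[278.00113155 209.76120635] (array([276.42894737, 197.05657895]), np.int32(760))
hull ctr ((277.5, 199.30487060546875), 21.451148986816406)
[178 260] [219 295] [[0.41880779 0.11387965]
 [0.44640298 0.11388196]] [[0.43175888 0.11387921]] [[0.43181633 0.11736921]]
```

Emit:
arm_command --series "0 0 0 -0.002 0 -0.05 0.07; 0 0 0 -0.002 0 -0.09 0.07; 0 0 0 -0.002 0 -0.125 0.07; 0 0 0 -0.002 0 -0.145 0.07; 0 0 0 -0.002 0 -0.145 0.07; 0 0 0 -0.002 0 -0.145 0.07; 0 0 0 -0.002 0 -0.145 0.04; 0 0 0 -0.002 0 -0.145 0.022; 0 0 0 -0.002 0 -0.145 0.02; 0 0 0 -0.002 0 -0.145 0.02" --force 30

```text
time: 31.18
ee_pos: [0.4312, 0.1064, 0.0229]
tool_rot: [3.14, -0.0, 1.571]
ft_force: [-0.5, -0.2, 3.1]
opening: 0.029
grasp_force: 29.3
```

Emit:
arm_command --series "0 0 0 0 0 0 0.02; 0 0 0 0 0 0 0.02"

```text
time: 31.42
ee_pos: [0.4312, 0.1064, 0.0229]
tool_rot: [3.14, -0.0, 1.571]
ft_force: [0.3, -0.3, 5.9]
opening: 0.0294
grasp_force: 29.4
```

Emit:
arm_command --series "0 0 0 0 0 0.04 0.02; 0 0 0 0 0 0.09 0.02; 0 0 0 0.04 0.01 0.12 0.02; 0 0 0.04 0.09 0.02 0.12 0.02; 0 0 0.085 0.14 0.033 0.12 0.02; 0 0 0.085 0.175 0.044 0.12 0.02; 0 0 0.085 0.188 0.047 0.12 0.02; 0 0 0.085 0.188 0.047 0.12 0.02; 0 0 0.085 0.188 0.047 0.12 0.02"

```text
time: 32.55
ee_pos: [0.6169, 0.1532, 0.1414]
tool_rot: [-3.14, 0.0, 1.656]
ft_force: [-0.4, -0.1, 0.1]
opening: 0.0289
grasp_force: 29.7
```

Emit:
arm_command --series "0 0 0 0 0 -0.03 0.02; 0 0 0 0 0 -0.06 0.02; 0 0 0 0 0 -0.085 0.02; 0 0 0 0 0 -0.095 0.02; 0 0 0 0 0 -0.095 0.02; 0 0 0 0 0 -0.095 0.02"

```text
time: 33.3
ee_pos: [0.6192, 0.1535, 0.0486]
tool_rot: [3.139, 0.0, 1.656]
ft_force: [0.6, -0.8, -0.4]
opening: 0.0289
grasp_force: 29.7
```

Bottom is at about 0.026; 22 mm to go.

Emit:
arm_command --series "0 0 0 0 0 -0.008 0.02; 0 0 0 0 0 -0.014 0.02; 0 0 0 0 0 -0.019 0.02; 0 0 0 0 0 -0.022 0.02; 0 0 0 0 0 -0.022 0.02; 0 0 0 0 0 -0.022 0.02"

```text
time: 34.05
ee_pos: [0.6192, 0.1535, 0.0263]
tool_rot: [3.14, -0.0, 1.656]
ft_force: [-0.8, -0.8, 5.9]
opening: 0.0288
grasp_force: 29.6
```

Contact with the floor. Release, lift out and back off toward a free spot for a check.

Emit:
arm_command --series "0 0 0 0 0 0 0.045; 0 0 0 0 0 0 0.06; 0 0 0 0 0 0 0.06; 0 0 0 0 0 0.04 0.06; 0 0 0 0 0 0.09 0.06; 0 0 0 0 0 0.14 0.06; 0 0 0 -0.04 -0.02 0.19 0.06; 0 0 0 -0.09 -0.04 0.22 0.06; 0 0 0 -0.13 -0.06 0.22 0.06; 0 0 0 -0.13 -0.06 0.22 0.06"

```text
time: 35.3
ee_pos: [0.4861, 0.0928, 0.245]
tool_rot: [3.141, 0.0, 1.655]
ft_force: [0.2, 0.2, 0.6]
opening: 0.0597
grasp_force: 0.0
```

```bash
python3 - <<'E'
from h import *
t=shot("top")["img"]; s=shot("scene")["img"]
a=cv2.resize(t[170:290,150:375],(800,427)); b=cv2.resize(s[150:290,130:400],(320,166)); 
w=cv2.resize(shot("wrist")["img"],(220,165)); o=np.zeros((600,800,3),np.uint8); o[:427]=a; o[430:596,:320]=b; o[430:595,330:550]=w
cv2.imwrite("pics/fin.png",o[:,:,::-1]); print(r.read_state())
E
```

```text
{'time': 35.45, 'q': array([-1.52627429e-02, -1.33491445e-01,  1.97443943e+00,  1.85389505e-04,
        1.29985548e+00, -1.00149405e-01]), 'joint_velocities': array([ 0.00474841,  0.02427593, -0.01916027,  0.00081894,  0.00264   ,
       -0.00033974]), 'tau': array([-4.65555210e-02, -2.47827923e+01, -2.91323340e+01, -4.91487255e-03,
        2.28525797e-02,  1.09414723e-04]), 'ee_pos': array([0.4889671 , 0.09349493, 0.24511855]), 'tool_rot': array([ 3.14078956e+00, -9.88659146e-05,  1.65563348e+00]), 'ft_force': array([ 0.43728709, -0.32329393, -0.71301569]), 'moment': array([ 0.03534319, -0.016419  , -0.04530467]), 'grasp_force': 0.0, 'opening': 0.059905024524367564}
```

View pics/fin.png

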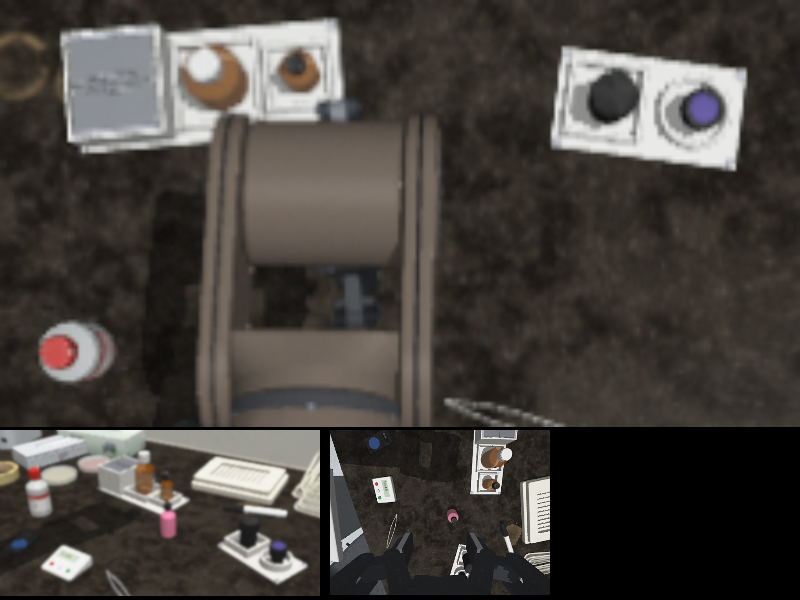

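Everything appears in its well: large bottle cap (203,65), small bottle (298,70), can (613,95), eyepiece lens (703,108), flaps shut. A numeric check follows.

```bash
python3 - <<'E'
from h import *
c=shot("top"); H,S,V=hsv(c)
sx=225/800; sy=120/427
f=lambda u,v:np.array((150+u*sx,170+v*sy))
def loc(p,o,yaw): d=p-np.array(o); return (R.from_euler("z",-yaw).as_matrix()[:2,:2]@d).round(4)
M=((.6125,.2275),.085); O=((.5933,-.1271),-.129)
for n,u,z,F in [("large",(203,65),.110,M),("small",(294,62),.077,M),("can",(613,93),.064,O),("eye",(704,107),.046,O)]:
    print(n,loc(at(c,f(*u),z)[0],*F))
b=blob(((H<8)|(H>172))&(S>120)&(V>90),(168,268),14); print("red",at(c,b[0],.106))
p=pix(c,[[.607,.293,.06]])[0].astype(int); print(c["img"][p[1]-10:p[1]+11:4,p[0]-12:p[0]+9:4].mean(2).astype(int).tolist())
c=shot("wrist");H,S,V=hsv(c)
q=pix(c,[[.6133,.2185,.11]])[0]; b=blob((V>150)&(S<50),q,15); print("large cap wrist",q,b and (b[0],b[1],loc(at(c,b[0],.11)[0],*M)))
E
```

```text
large [-0.0027 -0.0109]
small [-0.0012 -0.0759]
can [-0.0029  0.0347]
eye [-0.0022 -0.0385]
red [[0.39944386 0.32360309]]
[[143, 143, 143, 143, 144, 145], [143, 143, 144, 145, 144, 145], [143, 143, 157, 139, 122, 145], [116, 137, 137, 141, 138, 145], [133, 144, 144, 144, 145, 145], [134, 143, 144, 146, 145, 146]]
large cap wrist [451.52499668  58.35032896] (array([439.1395122 ,  55.65073171]), np.int32(1025), array([-0.0101, -0.0072]))
```

```bash
python3 -c "
from bench import order; print(order.sign_off())"
```

```text
the job is handed in; nothing more can be done
None
```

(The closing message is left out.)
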